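# Load the stack gauge and hold its recessed button down

## Task

Thread the wide ring and then the narrower collar down over the hollow post of the stack gauge, each fully home and let go, so that the collar lies flat on the wide ring. Then take the screwdriver out of its stand, reach its blade down through the bore of the post and push the recessed button at the bottom all the way down; do not press the button before both rings are on. Finish still gripping the screwdriver with the button held down, leaving the rings seated and the other things on the bench where they are.

Things in the scene. Friction and masses are not known exactly. Their poses are not given: they have to be found in the camera images.
- gauge: stack gauge, fixed to the bench: flat aluminium base block 90 x 90 mm, 30 mm high, with an upright hollow steel post in the middle of its top. Post: 25 mm outer diameter, 42 mm tall (its top 72 mm above the bench), outer edge bevelled over the last 5 mm. The bore down the post is 16 mm wide and goes on into the base; the recessed button is at its bottom. Origin: centre of the block's underside, on the post's axis; z up
- seat (a point): centre of the base block's top face, on the post's axis, where the underside of the wide ring belongs (30 mm above the bench)
- bore_mouth (a point): centre of the open top of the hollow post (72 mm above the bench); z up
- button_top (a point): centre of the top of the recessed button, 60 mm below the bore's mouth (12 mm above the bench) while not pressed; it moves with the button
- button (a joint): travel of the recessed button in m: 0 = not pressed, grows as it is pushed straight down, 0.006 = bottomed; round, 14 mm across; a spring pushes back with about 1.8 N at the start and 5.4 N at the bottom, so it comes up when not held
- wide_ring: the wider, lower ring: dark grey steel pocket insert, 60 mm outer diameter, 15 mm high, hole 29 to 32 mm, lying flat on the front part of the bench. Origin: centre of its underside; z is its axis, up
- collar: the narrower, taller ring: plain bright steel collar, 45 mm outer diameter, 18 mm high, hole 30 mm, lying flat on the front part of the bench. Origin: centre of its underside; z is its axis, up
- driver: screwdriver with a red handle, 168 mm long, upright in the tool stand behind the push-button box, blade down: handle 23 mm thick, 88 mm long with a tapered nose, then a 6 mm shaft with a flat 6 mm blade, reaching 80 mm below the nose. The nose rests on the stand, so the handle spans 86 to 174 mm above the bench. Origin near the nose, 11.5 mm off the tool's axis; y runs from blade to handle (up)
- driver_tip (a point): end of the screwdriver's blade, on the tool's axis
- driver_grip (a point): middle of the upper handle, on the tool's axis, 134 mm above the blade's end and 34 mm below the handle's top; a good place to grip from above, handle 23 mm thick
- stand: tool stand, fixed: two 60 x 60 mm grey plates, 14 mm thick, on four pillars, 86 mm high (screw heads 3 mm more at the corners), with a hole of 8 mm in the middle. Origin: centre of its underside
- battery_9v: bystander: black 9 V block battery lying flat, 26 x 51 x 17 mm; not part of the job. Origin: centre of its underside
- tape_roll: bystander: roll of brown tape lying flat, 94 mm across, 48 mm high; not part of the job. Origin: centre of its underside
- glue_bottle: bystander: white dropper bottle with a pointed red cap, standing, 56 x 52 mm, 129 mm high; not part of the job. Origin: centre of its underside
- marker_pen: bystander: white and black marker pen lying flat, 17 x 135 x 16 mm; not part of the job. Origin: centre of its underside
Things that resemble listed ones, but are neither listed nor needed, are in the scene too. Leave any blue or red look-alike of the wide_ring alone.

How it is judged:
By the outcome, as a careful person would: the job done as asked, in the order asked, and still so for the second after the job is handed in, while the arm keeps its last pose, push and grip.
It also fails if it takes over 72 s, if anything falls off the work surface, if the arm or the gripper's body presses on something with over 40 N, if the wrist force passes 120 N, or if a joint passes its speed limit or range.

## Robot

A 7-joint arm with a two-finger parallel gripper is mounted at the origin on a cart in front of the work surface, level with it; the furniture and walls round the work are solid. World frame = base frame: x ahead of the robot, y to its left, z up, the work surface at z = 0. Lengths are in m, angles in rad, forces in N, time in s.
With the tool pointing down it reaches from about 0.425 to 0.875 m from the base axis. Payload 4.7 kg.
Tool frame: the origin (TCP) lies between the finger pads; the fingertips stand 14 mm ahead of it and the grasp point (between the pads) lies 5 mm behind it; z points along the fingers, y is the line along which they close (so a half turn about z gives the same grasp; the last joint's range is limited). The gripper opens to 87 mm and grips with 3 to 60 N. Pads are 19 mm wide; open, the fingers measure 117 mm over their backs; the gripper's body (75 mm by 190 mm) begins 51 mm behind the grasp point.
Start: joints at [1.151, 0.321, -0.07, 1.45, 0.023, 1.371, -0.057], TCP at [0.273, -0.59, 0.237] pointing down, gripper open.
Joint ranges: [-2.86, 2.86], [-0.3, 2.09], [-1.38, 1.24], [0.06, 2.45], [-1.56, 4.7], [0.09, 2.05], [-2.69, 2.69]. Speed limits (rad/s): [2.57, 2.57, 3.14, 3.14, 3.14, 3.14, 3.14].

## Interface

Orientations are given as a rotation vector (axis times angle).
In Python, from bench import ctrl gives the robot as it stands.
- The arm moves only by the tool step_arm, never from a script. Its argument "commands" is a list of rows, each an object with "travel": the shift along the tool's x, y, z in m, a list of three; "turn": the turn, a rotation vector about the tool's x, y, z in degrees, a list of three. A call has 1 to 5 rows; each row is the pose to reach, as a shift and turn from the pose commanded when the call began, along the tool's axes at that moment; what a row does not reach only later rows make up. A row lasts 1/10 s, in which the tool goes at most 50 mm and 8.59 degrees, less where a joint would pass 70% of its speed; a pose out of reach is approached as far as the arm can. A call with a gripper value outside its range is refused whole. "gripper" is the opening, from 0 (shut) to 1 (fully open), set as the call begins (left out, the last holds). The fingers move at their own pace and stop on an object; "force" is the grip in N (left out, the last holds). Time passes only in rows, so rows that repeat a pose let the fingers close. It gives the time, the measured TCP pose, the force, the opening and the grip force at its end, in the units of the state.
- ctrl.get_state(): the state, without advancing time (a new reading comes with each control period).
- ctrl.get_image(name): name is "side" or "top" or "wrist"; returns the picture (384x512x3 uint8, red, green, blue); there is no depth.
- ctrl.camera_model(name): a dict with "fx", "fy", "cx", "cy" (pixels), "k1" (the pictures are not rectified: a ray, as slopes to the right and down, at radius r is drawn at 1 + k1 r^2 times it, then the intrinsics apply), "R" (3x3) and "t" (3): a world point X has camera coordinates R X + t; the wrist camera has in their place "T_tool_cam" (4x4, takes a point from camera to tool coordinates, whose origin is the TCP and whose axes are the flange's). Camera axes: x right, y down, z forward; pixel columns grow to the right and rows downward; lengths in m; the calibration is good to about 2 mm. A picture is of the moment at which its call begins: read the wrist's pose just before it. camera_model takes no time and is no camera call.
- ctrl.close_job(): hands the job in; it is judged then, once.
The state is a dict: "time": time; "joint_positions": joint angles; "qd": joint speeds; "joint_torque": joint torques, N m; "position": TCP position; "tool_rot": TCP orientation; "ft_force": force on the tool from outside, world axes, zero at the start; "torque": the same for the moment, N m; "grip_width": opening from 0.0 (shut) to 1.0 (fully open); "grip_force": force on a finger pad.
Only numpy, scipy, OpenCV 4.12 (cv2) and the standard library are available. Lean on these libraries where they do the work, as an engineer would, in place of code of your own. Each camera call takes 0.05 s, during which the arm holds its last target. There are 200 camera calls.

## Working session

There is one attempt and no reset: what is moved stays moved. The work goes in short steps, Python scripts to look and compute and a tool call to move; the robot and the scene stay as the last step left them, time stands still between calls to the robot, and variables do not carry over. Pictures are saved under pics/ and viewed, at most 10 in all, crops included, and the job is handed in when it is done.

Besides the shell and the picture viewer there is one more tool, called after ">>>" in YAML: its name, and indented under it one key for each argument. step_arm: Moves the arm, as the interface text tells. Its arguments: {"type":"object","properties":{"commands":{"type":"array"},"gripper":{"type":"number"},"force":{"type":"number"}},"required":["commands"]}

```bash
mkdir -p pics
cat > h.py <<'E'
import numpy as np,cv2
from scipy.spatial.transform import Rotation as Ro
from bench import ctrl
def snap(n,f):
    s=ctrl.get_state(); im=ctrl.get_image(n); cv2.imwrite(f,im[:,:,::-1]); return s,im
def ray(n,uv,s=None):
    m=ctrl.camera_model(n); k=np.array([(uv[0]-m['cx'])/m['fx'],(uv[1]-m['cy'])/m['fy']])
    p=k.copy()
    for _ in range(30): p=k/(1+m['k1']*(p@p))
    d=np.array([p[0],p[1],1.])
    if n=='wrist':
        T=np.eye(4);T[:3,:3]=Ro.from_rotvec(s['tool_rot']).as_matrix();T[:3,3]=s['position']
        W=T@np.array(m['T_tool_cam']); return W[:3,3],W[:3,:3]@d/np.linalg.norm(d)
    R=np.array(m['R']);t=np.array(m['t']); return -R.T@t,R.T@d/np.linalg.norm(d)
def atz(n,uv,z,s=None):
    o,d=ray(n,uv,s); return o+d*(z-o[2])/d[2]
def tri(rays):
    A=0;b=0
    for o,d in rays:
        P=np.eye(3)-np.outer(d,d);A=A+P;b=b+P@o
    x=np.linalg.solve(A,b); return x,[np.linalg.norm(np.cross(x-o,d)) for o,d in rays]
def proj(n,X,s=None):
    m=ctrl.camera_model(n)
    if n=='wrist':
        T=np.eye(4);T[:3,:3]=Ro.from_rotvec(s['tool_rot']).as_matrix();T[:3,3]=s['position']
        W=np.linalg.inv(T@np.array(m['T_tool_cam']));c=W[:3,:3]@X+W[:3,3]
    else: c=np.array(m['R'])@X+np.array(m['t'])
    p=c[:2]/c[2];p=p*(1+m['k1']*(p@p)); return np.array([m['fx']*p[0]+m['cx'],m['fy']*p[1]+m['cy']])
def delta(target,rotv=None):
    s=ctrl.get_state();R=Ro.from_rotvec(s['tool_rot'])
    return R.inv().apply(np.array(target)-s['position'])
E
python3 - <<'E'
from h import *
a=[snap(n,f'pics/{n}0.png') for n in('top','side','wrist')]
im=np.vstack([cv2.resize(cv2.imread(f'pics/{n}0.png'),(800,600)) for n in('top',)]);cv2.imwrite('pics/topb.png',im)
cv2.imwrite('pics/sideb.png',cv2.resize(cv2.imread('pics/side0.png'),(800,600)))
s=ctrl.get_state();print(s)
for n in('top','side','wrist'):print(ctrl.camera_model(n))
E
```

```text
{'time': 0.15, 'joint_positions': array([ 1.15108231,  0.32165834, -0.07005426,  1.45137542,  0.02262871,
        1.37080295, -0.05692193]), 'qd': array([ 0.00139214, -0.00068163,  0.00040428, -0.00138114,  0.00148027,
       -0.00172823, -0.00057357]), 'joint_torque': array([ 1.70154490e-04, -4.91796649e+01, -4.04545013e-01, -3.12874031e+01,
       -6.40978804e-02,  4.05201036e-02,  1.12773930e-04]), 'position': array([ 0.27298649, -0.5894673 ,  0.23571859]), 'tool_rot': array([-3.06662488e+00, -6.75770293e-01,  6.80095952e-04]), 'ft_force': array([-0.11667169, -0.00480879,  0.39624977]), 'torque': array([-0.03111419,  0.02400323,  0.00048723]), 'grip_force': 0.0, 'grip_width': 0.9984168959210428}
{'fx': 409.01949652605504, 'fy': 409.01949652605504, 'cx': 254.0565521219294, 'cy': 190.5522037621807, 'k1': 0.0285888260731572, 'R': array([[ 6.78200926e-03, -9.99976846e-01,  5.57801044e-04],
       [-9.81948876e-01, -6.76518163e-03, -1.89025496e-01],
       [ 1.89024893e-01,  7.34240556e-04, -9.81972021e-01]]), 't': array([0.11143432, 0.51052354, 1.13860132])}
{'fx': 364.7822400592027, 'fy': 364.7822400592027, 'cx': 260.68400184217734, 'cy': 197.35175104373863, 'k1': -0.105097749296854, 'R': array([[-0.8614547 , -0.50762377, -0.01462543],
       [-0.28773772,  0.51162635, -0.80959587],
       [ 0.41845286, -0.69322189, -0.58680543]]), 't': array([0.50993943, 0.18639736, 1.02746471])}
{'fx': 340.0881450336707, 'fy': 340.0881450336707, 'cx': 249.92710934022523, 'cy': 186.68095593557172, 'k1': -0.015286372059697073, 'T_tool_cam': array([[ 5.28844851e-06, -9.61127895e-01, -2.76103550e-01,
         7.65865342e-02],
       [ 9.99999998e-01, -1.29528636e-05,  6.42433137e-05,
         4.46317352e-06],
       [-6.53223725e-05, -2.76103550e-01,  9.61127892e-01,
        -1.48664903e-01],
       [ 0.00000000e+00,  0.00000000e+00,  0.00000000e+00,
         1.00000000e+00]])}
```

View pics/topb.png

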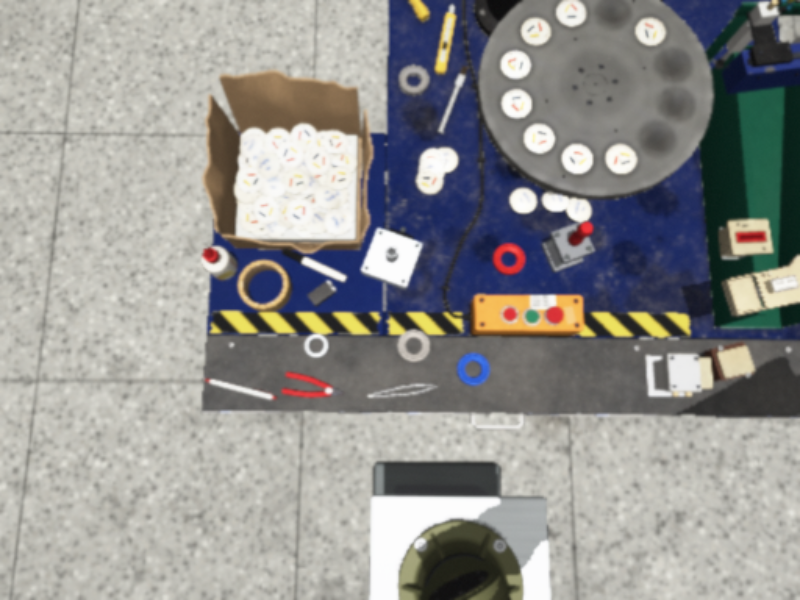

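View pics/sideb.png

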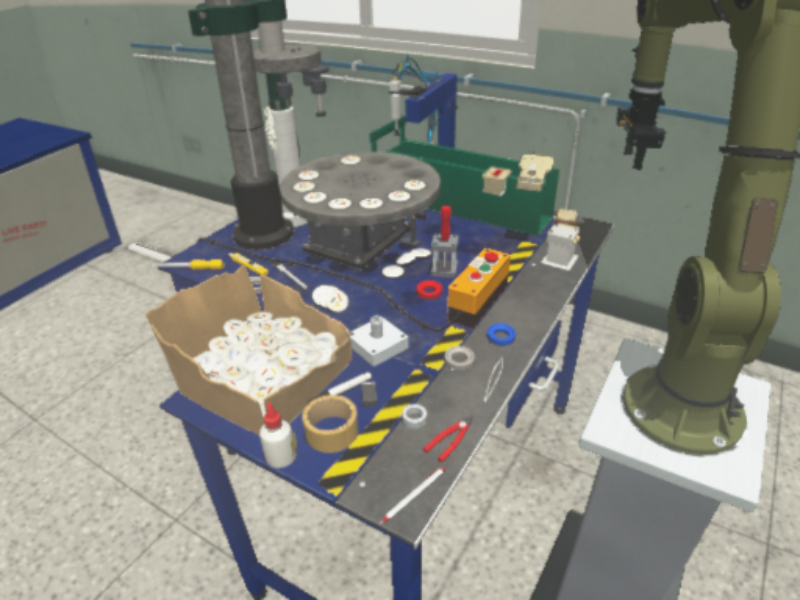

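The top view shows the grey ring at (413,345), a white-grey ring at (316,346), the blue ring at (473,369), the red ring at (509,258) and a grey ring at the back at (413,79). The gauge is at (392,256) and the red driver in its stand is at (583,232). I take the front grey ring as wide_ring and the smaller bright front ring as the collar. I'll confirm this in an enlarged crop.

Run:
```python
from h import *
P={'top':[(413,345),(316,346),(392,256),(572,240)],'side':[(460,358),(414,415),(378,334),(445,240)]}
rows=[]
for n in P:
    im=cv2.imread(f'pics/{n}0.png');r=[]
    for u,v in P[n]:
        x,y=int(u/1.5625)-25,int(v/1.5625)-25; print(n,x,y)
        r.append(cv2.resize(im[y:y+50,x:x+50],(200,200),interpolation=cv2.INTER_CUBIC))
    rows.append(np.hstack(r))
cv2.imwrite('pics/crops.png',np.vstack(rows))
for n,z,i in (('wide',.015,0),('collar',.018,1),('post',.072,2),('driver',.174,3)):
    print(n,tri([ray(c,np.array(P[c][i])/1.5625) for c in P]),atz('top',np.array(P['top'][i])/1.5625,z))
```

```text
top 239 195
top 177 196
top 225 138
top 341 128
side 269 204
side 239 240
side 216 188
side 259 128
wide (array([0.42355383, 0.08303452, 0.0098982 ]), [np.float64(0.0029375228280862494), np.float64(0.002937522828086161)]) [0.42575134 0.08411529 0.015     ]
collar (array([0.42187936, 0.26647832, 0.01447345]), [np.float64(0.0008850180017471978), np.float64(0.0008850180017472788)]) [0.4223069  0.26636202 0.018     ]
post (array([0.59099408, 0.12393756, 0.03430492]), [np.float64(0.0025171825435398457), np.float64(0.002517182543539919)]) [0.58354705 0.12458481 0.072     ]
driver (array([ 0.60839789, -0.20391136,  0.08938381]), [np.float64(0.0028401684354682224), np.float64(0.0028401684354683776)]) [ 0.58663972 -0.17917843  0.174     ]
```

View pics/crops.png

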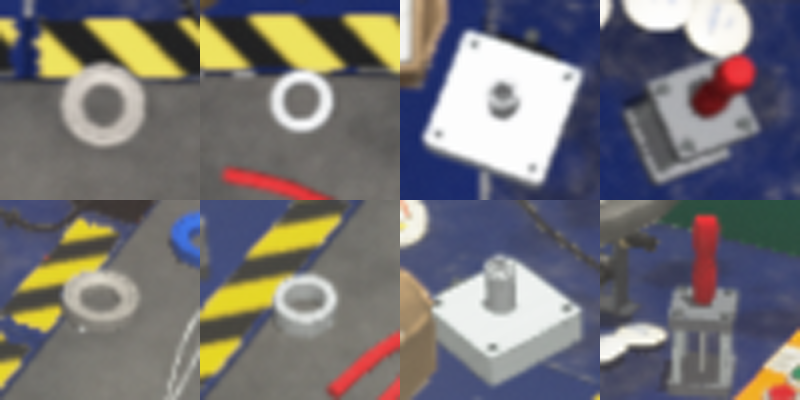

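The crop confirms it. wide_ring is the grey ring at top (264.8,221) native and the collar is the bright, taller ring at (202.5,221). The post and driver are clear. I'm moving over the rings for wrist views.

>>> step_arm:
  commands:
    - {"travel":[0.03,-0.015,-0.03],"turn":[0,0,0]}
    - {"travel":[0.07,-0.035,-0.05],"turn":[0,0,0]}
    - {"travel":[0.11,-0.06,-0.05],"turn":[0,0,0]}
    - {"travel":[0.155,-0.085,-0.05],"turn":[0,0,0]}
    - {"travel":[0.195,-0.107,-0.05],"turn":[0,0,0]}

```text
time: 0.65
position: [0.4061, -0.4087, 0.2866]
tool_rot: [3.068, 0.676, 0.0]
ft_force: [-0.3, 0.6, -0.2]
grip_width: 1.002
grip_force: 0.0
```

>>> step_arm:
  commands:
    - {"travel":[0.03,-0.036,0],"turn":[0,0,0]}
    - {"travel":[0.06,-0.072,0],"turn":[0,0,0]}
    - {"travel":[0.09,-0.108,0],"turn":[0,0,0]}
    - {"travel":[0.12,-0.144,0],"turn":[0,0,0]}
    - {"travel":[0.15,-0.179,0],"turn":[0,0,0]}

```text
time: 1.15
position: [0.466, -0.1832, 0.2865]
tool_rot: [3.068, 0.676, -0.0]
ft_force: [0.7, -0.0, 0.7]
grip_width: 0.998
grip_force: 0.0
```

>>> step_arm:
  commands:
    - {"travel":[0.019,-0.042,0],"turn":[0,0,0]}
    - {"travel":[0.038,-0.084,0],"turn":[0,0,0]}
    - {"travel":[0.057,-0.126,0],"turn":[0,0,0]}
    - {"travel":[0.077,-0.168,0],"turn":[0,0,0]}
    - {"travel":[0.097,-0.209,0],"turn":[0,0,0]}

```text
time: 1.65
position: [0.4657, 0.047, 0.2865]
tool_rot: [3.067, 0.676, 0.0]
ft_force: [-0.1, -0.7, -0.2]
grip_width: 1.001
grip_force: 0.0
```

>>> step_arm:
  commands:
    - {"travel":[0.016,-0.035,0],"turn":[0,0,8]}
    - {"travel":[0.032,-0.07,0],"turn":[0,0,16]}
    - {"travel":[0.042,-0.091,0],"turn":[0,0,24.5]}
    - {"travel":[0.042,-0.091,0],"turn":[0,0,24.5]}
    - {"travel":[0.042,-0.091,0],"turn":[0,0,24.5]}

```text
time: 2.15
position: [0.4658, 0.1452, 0.2863]
tool_rot: [3.141, 0.014, -0.001]
ft_force: [0.8, -0.3, 0.0]
grip_width: 0.998
grip_force: 0.0
```

Run:
```python
from h import *
s,im=snap('wrist','pics/w1.png');np.save('s1.npy',s,allow_pickle=True)
print(s['position'],s['tool_rot'],s['ft_force'],s['joint_positions'])
cv2.imwrite('pics/w1b.png',cv2.resize(im[:,:,::-1],(800,600)))
```

```text
[0.46583806 0.14523187 0.28628139] [ 3.14081417e+00  1.42160869e-02 -7.23093569e-04] [ 0.76915576 -0.28926977  0.02931888] [ 0.43602839 -0.0255263  -0.76996205  1.7385338  -0.01740289  1.42208634
 -1.89292418]
```

View pics/w1b.png

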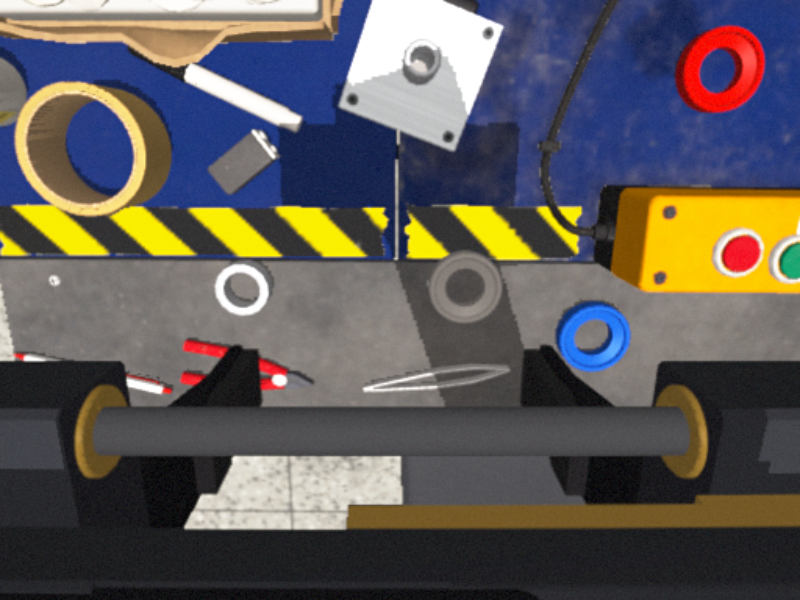

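The wrist view shows wide_ring at (465,287), the collar at (243,289) and the post mouth at (422,57), with tweezers at (435,378) and the tape roll and battery to the left. I'll take a second view shifted forward, and turned so the fingers close along x because the carton is close to the gauge on the left.

>>> step_arm:
  commands:
    - {"travel":[0.04,0,0],"turn":[0,0,0]}
    - {"travel":[0.08,0,0],"turn":[0,0,0]}
    - {"travel":[0.08,0,0],"turn":[0,0,0]}
    - {"travel":[0.08,0,0],"turn":[0,0,0]}

```text
time: 2.6
position: [0.5464, 0.1439, 0.285]
tool_rot: [-3.141, -0.007, 0.005]
ft_force: [-0.3, 0.4, 0.8]
grip_width: 1.002
grip_force: 0.0
```

Run:
```python
from h import *
s,im=snap('wrist','pics/w2.png');np.save('s2.npy',s,allow_pickle=True)
s1=np.load('s1.npy',allow_pickle=True).item()
print(s['position'],s['tool_rot'],s['joint_positions'])
g={'w':(465,287,.015),'c':(243,289,.018),'p':(422,57,.072)}
i1=cv2.imread('pics/w1.png');i2=im[:,:,::-1]
r1=[];r2=[]
for k,(u,v,z) in g.items():
    u,v=u/1.5625,v/1.5625;X=atz('wrist',(u,v),z,s1);q=proj('wrist',X,s)
    print(k,X,q)
    for i,uv,r in((i1,(u,v),r1),(i2,q,r2)):
        c=np.rint(uv).astype(int);print(c-33)
        r.append(cv2.resize(cv2.getRectSubPix(np.ascontiguousarray(i),(67,67),(float(c[0]),float(c[1]))),(266,266),interpolation=cv2.INTER_CUBIC))
cv2.imwrite('pics/c2.png',np.vstack([np.hstack(r1),np.hstack(r2)]))
```

```text
[0.54644008 0.14391843 0.28501758] [-3.14078595 -0.00660529  0.00546385] [ 0.38847003  0.19202877 -0.78785382  1.56779591  0.13477575  1.44162108
 -1.97455922]
w [0.42613552 0.08384881 0.015     ] [294.61792966 240.84173465]
[265 151]
[262 208]
c [0.4236913  0.26531595 0.018     ] [159.24694449 242.88706131]
[123 152]
[126 210]
p [0.59257119 0.12663351 0.072     ] [267.10303579 118.59794687]
[237   3]
[234  86]
```

View pics/c2.png

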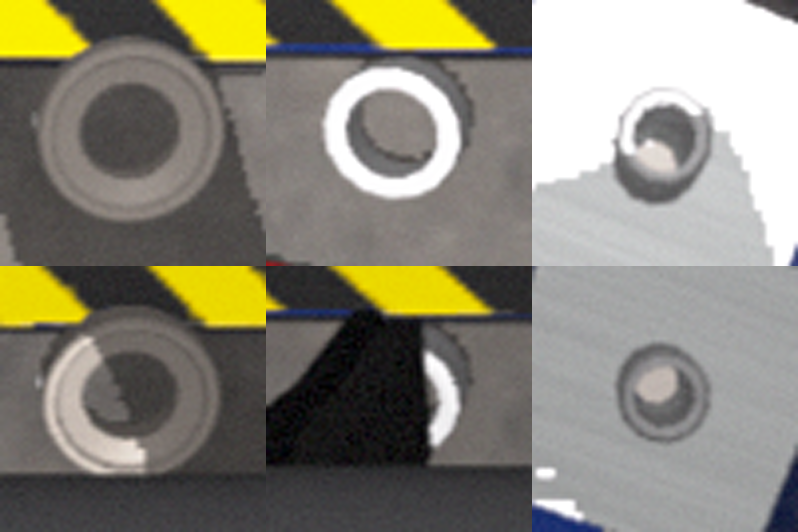

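Run:
```python
from h import *
s1,s2=[np.load(f's{i}.npy',allow_pickle=True).item() for i in(1,2)]
O={'w':(.015,(297.4,183.4),(294.6,239.8),(264.6,220.8),(294.2,228.2)),
'c':(.018,(154.3,184.6),None,(202.3,221.),(265.1,264.4)),
'p':(.072,(270.1,35.6),(266.9,117.3),None,(240.6,204.8)),
'd':(.174,None,None,(375.3,145.8),(285.6,132.3))}
for k,(z,*v) in O.items():
    C=[('wrist',s1),('wrist',s2),('top',None),('side',None)]
    R=[ray(n,np.array(uv),s) for (n,s),uv in zip(C,v) if uv]
    print(k,tri(R),[np.round(o+d*(z-o[2])/d[2],4) for o,d in R])
    if k=='p':print(tri(R[:2]))
s=ctrl.get_state();R=Ro.from_rotvec(s['tool_rot']).as_matrix();print(R)
for px in((435,378),(510,368),(435,365)):print(atz('wrist',np.array(px)/1.5625,0.005,s1))
```

```text
w (array([0.42487044, 0.08275766, 0.01135936]), [np.float64(0.0009988922869870224), np.float64(0.0011481915172061959), np.float64(0.0013773740407036503), np.float64(0.0033200009983617713)]) [array([0.4265, 0.0841, 0.015 ]), array([0.4277, 0.0839, 0.015 ]), array([0.4258, 0.0833, 0.015 ]), array([0.4207, 0.0842, 0.015 ])]
c (array([0.42298929, 0.26603252, 0.01800513]), [np.float64(0.0014163113060902328), np.float64(0.0006365454120559982), np.float64(0.002018989044972495)]) [array([0.4242, 0.2668, 0.018 ]), array([0.4236, 0.2662, 0.018 ]), array([0.4212, 0.265 , 0.018 ])]
p (array([0.59270162, 0.12594376, 0.07001626]), [np.float64(0.0011135207998989828), np.float64(0.0013266668956618812), np.float64(0.0024259432761462724)]) [array([0.5934, 0.1266, 0.072 ]), array([0.5939, 0.1269, 0.072 ]), array([0.5892, 0.1267, 0.072 ])]
(array([0.59371104, 0.12662971, 0.06964618]), [np.float64(0.00012472263692758754), np.float64(0.00012472263692757808)])
d (array([ 0.60552185, -0.20350429,  0.17808748]), [np.float64(0.001354366939198868), np.float64(0.0013543669391990686)]) [array([ 0.6081, -0.2043,  0.174 ]), array([ 0.6079, -0.2111,  0.174 ])]
[[ 9.99983856e-01  5.33300409e-03 -1.96117237e-03]
 [ 5.33309906e-03 -9.99985778e-01  4.31984274e-05]
 [-1.96091410e-03 -5.36568565e-05 -9.99998076e-01]]
[0.33970404 0.10486487 0.005     ]
[0.34981616 0.03919351 0.005     ]
[0.35215681 0.10527056 0.005     ]
```

>>> step_arm:
  commands:
    - {"travel":[-0.03,0.015,0],"turn":[0,0,-8]}
    - {"travel":[-0.06,0.03,0],"turn":[0,0,-16]}
    - {"travel":[-0.09,0.045,0],"turn":[0,0,-24]}
    - {"travel":[-0.12,0.06,0],"turn":[0,0,-32]}
    - {"travel":[-0.12,0.06,0],"turn":[0,0,-40]}

```text
time: 3.15
position: [0.4229, 0.0827, 0.2872]
tool_rot: [2.942, 1.085, -0.0]
ft_force: [0.7, 1.4, -0.2]
grip_width: 1.002
grip_force: 0.0
```

>>> step_arm:
  commands:
    - {"travel":[0,0,0.02],"turn":[0,0,-8]}
    - {"travel":[0,0,0.05],"turn":[0,0,-16]}
    - {"travel":[0,0,0.08],"turn":[0,0,-24]}
    - {"travel":[0,0,0.11],"turn":[0,0,-32]}
    - {"travel":[0,0,0.14],"turn":[0,0,-40]}

```text
time: 3.65
position: [0.4257, 0.0845, 0.1462]
tool_rot: [2.392, 2.032, 0.001]
ft_force: [0.1, -0.3, 0.4]
grip_width: 1.003
grip_force: 0.0
```

>>> step_arm:
  commands:
    - {"travel":[0,0,0.03],"turn":[0,0,-5]}
    - {"travel":[0,0,0.05],"turn":[0,0,-10]}
    - {"travel":[0,0,0.05],"turn":[0,0,-10]}
    - {"travel":[0,0,0.05],"turn":[0,0,-10]}

```text
time: 4.05
position: [0.4263, 0.0848, 0.0974]
tool_rot: [2.216, 2.225, 0.0]
ft_force: [0.1, -0.6, 0.0]
grip_width: 0.997
grip_force: 0.0
```

Run:
```python
from h import *
s=ctrl.get_state();R=Ro.from_rotvec(s['tool_rot']);D=Ro.from_matrix(np.array([[0,1,0],[1,0,0],[0,0,-1.]]))
print(s['position'],s['joint_positions'],R.as_matrix().round(3),(R.inv()*D).as_rotvec(degrees=True),delta([.4265,.0838,.017]))
```

```text
[0.42628878 0.08481969 0.09742832] [ 0.46000321  0.01272313 -0.71364677  2.10405129  0.01109986  1.0270567
 -0.25518832] [[-0.004  1.     0.001]
 [ 1.     0.004 -0.001]
 [-0.001  0.001 -1.   ]] [0.06626205 0.0522235  0.23776554] [-0.00094706  0.00011412  0.0804294 ]
```

>>> step_arm:
  commands:
    - {"travel":[-0.001,0,0.03],"turn":[0,0,0]}
    - {"travel":[-0.001,0,0.055],"turn":[0,0,0]}
    - {"travel":[-0.001,0,0.072],"turn":[0,0,0]}
    - {"travel":[-0.001,0,0.08],"turn":[0,0,0]}
    - {"travel":[-0.001,0,0.08],"turn":[0,0,0]}
  gripper: 0.9

```text
time: 4.55
position: [0.4267, 0.0839, 0.017]
tool_rot: [2.215, 2.227, 0.0]
ft_force: [0.1, -0.5, -0.0]
grip_width: 0.901
grip_force: 0.0
```

>>> step_arm:
  commands:
    - {"travel":[0,0,0],"turn":[0,0,0]}
    - {"travel":[0,0,0],"turn":[0,0,0]}
    - {"travel":[0,0,0],"turn":[0,0,0]}
    - {"travel":[0,0,0],"turn":[0,0,0]}
    - {"travel":[0,0,0],"turn":[0,0,0]}
  gripper: 0.5
  force: 25

```text
time: 5.05
position: [0.4264, 0.084, 0.0171]
tool_rot: [2.215, 2.228, -0.001]
ft_force: [-3.2, 0.2, 6.4]
grip_width: 0.672
grip_force: 25.0
```

>>> step_arm:
  commands:
    - {"travel":[0,0,0],"turn":[0,0,0]}
    - {"travel":[0,0,0],"turn":[0,0,0]}
    - {"travel":[0,0,0],"turn":[0,0,0]}

```text
time: 5.35
position: [0.4264, 0.084, 0.0172]
tool_rot: [2.215, 2.228, -0.001]
ft_force: [-2.7, -1.1, 6.2]
grip_width: 0.677
grip_force: 25.0
```

>>> step_arm:
  commands:
    - {"travel":[0,0,-0.02],"turn":[0,0,0]}
    - {"travel":[0,0,-0.05],"turn":[0,0,0]}
    - {"travel":[0,0,-0.08],"turn":[0,0,0]}
    - {"travel":[0,0,-0.11],"turn":[0,0,0]}
    - {"travel":[0,0,-0.13],"turn":[0,0,0]}

```text
time: 5.85
position: [0.427, 0.0842, 0.1484]
tool_rot: [2.213, 2.227, 0.002]
ft_force: [-0.3, -0.9, -2.1]
grip_width: 0.677
grip_force: 25.0
```

>>> step_arm:
  commands:
    - {"travel":[0.009,0.035,0],"turn":[0,0,0]}
    - {"travel":[0.018,0.07,0],"turn":[0,0,0]}
    - {"travel":[0.027,0.105,0],"turn":[0,0,0]}
    - {"travel":[0.036,0.14,0],"turn":[0,0,0]}
    - {"travel":[0.043,0.167,0],"turn":[0,0,0]}

```text
time: 6.35
position: [0.5949, 0.1281, 0.1456]
tool_rot: [-2.215, -2.227, -0.0]
ft_force: [1.0, -0.2, -2.2]
grip_width: 0.675
grip_force: 25.0
```

>>> step_arm:
  commands:
    - {"travel":[0,0,0],"turn":[0,0,0]}
    - {"travel":[0,0,0],"turn":[0,0,0]}

```text
time: 6.55
position: [0.5926, 0.1283, 0.1454]
tool_rot: [-2.213, -2.227, 0.002]
ft_force: [-0.5, -0.1, -2.6]
grip_width: 0.677
grip_force: 25.0
```

Run:
```python
from h import *
s,im=snap('wrist','pics/w3.png');np.save('s3.npy',s,allow_pickle=True)
R=Ro.from_rotvec(s['tool_rot']);D=Ro.from_matrix(np.array([[0,1,0],[1,0,0],[0,0,-1.]]))
print(s['position'],s['ft_force'],(R.inv()*D).as_rotvec(degrees=True),delta([.5935,.1267,.107]),s['joint_positions'])
for X in ([.5935,.1267,.072],[.5935,.1267,.03]):print(proj('wrist',np.array(X),s))
cv2.imwrite('pics/w3b.png',cv2.resize(im[150:,100:400,::-1],(768,599),interpolation=cv2.INTER_CUBIC))
```

```text
[0.59256077 0.12826982 0.14543415] [-0.52224758 -0.10678444 -2.63396817] [-0.13652215 -0.02611498  0.37037754] [-0.00135949  0.00146255  0.0387065 ] [ 0.32983789  0.37630393 -0.72031856  1.65613751  0.26069152  1.21040335
 -0.44256667]
[250.26780587 205.92555507]
[250.37352645 188.81610005]
```

View pics/w3b.png

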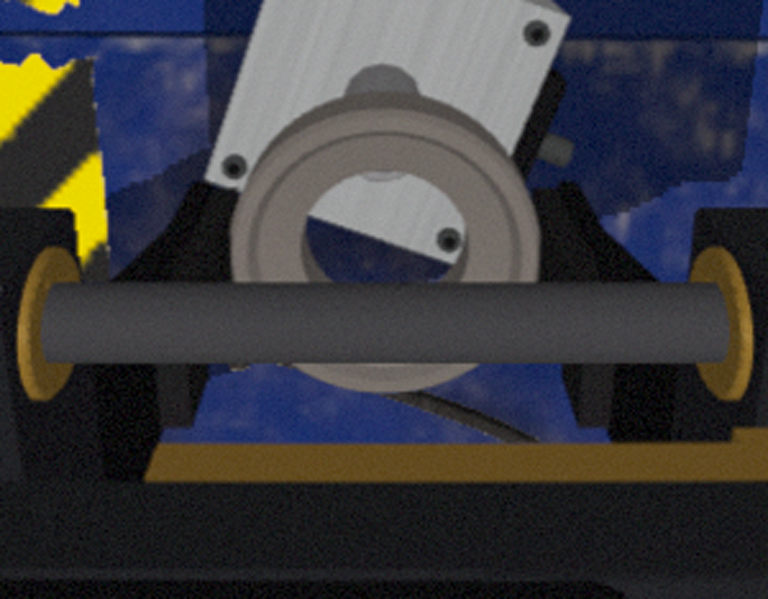

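The ring in the gripper sits at crop x≈385 and the post at ≈382, so they agree to within 1 mm along tool y. It needs −1.5 mm along tool x before lowering.

>>> step_arm:
  commands:
    - {"travel":[-0.0015,0,0.02],"turn":[0,0,0]}
    - {"travel":[-0.0015,0,0.035],"turn":[0,0,0]}
    - {"travel":[-0.0015,0,0.047],"turn":[0,0,0]}
    - {"travel":[-0.0015,0,0.054],"turn":[0,0,0]}
    - {"travel":[-0.0015,0,0.06],"turn":[0,0,0]}

```text
time: 7.1
position: [0.5929, 0.1265, 0.086]
tool_rot: [-2.214, -2.228, 0.001]
ft_force: [0.1, -0.2, -2.8]
grip_width: 0.68
grip_force: 25.0
```

>>> step_arm:
  commands:
    - {"travel":[0,0,0.004],"turn":[0,0,0]}
    - {"travel":[0,0,0.008],"turn":[0,0,0]}
    - {"travel":[0,0,0.01],"turn":[0,0,0]}
    - {"travel":[0,0,0.01],"turn":[0,0,0]}

```text
time: 7.5
position: [0.5931, 0.1266, 0.0764]
tool_rot: [-2.214, -2.228, 0.0]
ft_force: [0.3, -0.8, -3.1]
grip_width: 0.676
grip_force: 25.0
```

Threaded with no contact force. Lowering to the seat.

>>> step_arm:
  commands:
    - {"travel":[0,0,0.01],"turn":[0,0,0]}
    - {"travel":[0,0,0.02],"turn":[0,0,0]}
    - {"travel":[0,0,0.026],"turn":[0,0,0]}
    - {"travel":[0,0,0.028],"turn":[0,0,0]}
    - {"travel":[0,0,0.028],"turn":[0,0,0]}

```text
time: 8.0
position: [0.5929, 0.1266, 0.0481]
tool_rot: [-2.214, -2.228, 0.001]
ft_force: [-0.1, 0.3, -2.2]
grip_width: 0.673
grip_force: 25.0
```

>>> step_arm:
  commands:
    - {"travel":[0,0,0.001],"turn":[0,0,0]}
    - {"travel":[0,0,0.0015],"turn":[0,0,0]}
    - {"travel":[0,0,0.0015],"turn":[0,0,0]}

```text
time: 8.3
position: [0.5935, 0.1268, 0.0474]
tool_rot: [2.214, 2.228, 0.001]
ft_force: [0.4, 0.6, -0.8]
grip_width: 0.671
grip_force: 25.0
```

>>> step_arm:
  commands:
    - {"travel":[0,0,0],"turn":[0,0,0]}
    - {"travel":[0,0,0],"turn":[0,0,0]}
    - {"travel":[0,0,0],"turn":[0,0,0]}
  gripper: 0.85

```text
time: 8.6
position: [0.5935, 0.1267, 0.0474]
tool_rot: [2.214, 2.228, 0.001]
ft_force: [0.1, 0.1, 0.0]
grip_width: 0.822
grip_force: 0.0
```

>>> step_arm:
  commands:
    - {"travel":[0,0,-0.02],"turn":[0,0,0]}
    - {"travel":[0,0,-0.05],"turn":[0,0,0]}
    - {"travel":[0,0,-0.08],"turn":[0,0,0]}
    - {"travel":[0,0,-0.11],"turn":[0,0,0]}
    - {"travel":[0,0,-0.13],"turn":[0,0,0]}

```text
time: 9.1
position: [0.594, 0.1271, 0.1797]
tool_rot: [2.213, 2.227, 0.004]
ft_force: [0.2, 0.9, -0.2]
grip_width: 0.854
grip_force: 0.0
```

>>> step_arm:
  commands:
    - {"travel":[0.01,-0.04,0],"turn":[0,0,0]}
    - {"travel":[0.03,-0.08,0],"turn":[0,0,0]}
    - {"travel":[0.06,-0.115,0],"turn":[0,0,0]}
    - {"travel":[0.09,-0.145,0],"turn":[0,0,0]}
    - {"travel":[0.115,-0.165,0],"turn":[0,0,0]}
  gripper: 0.8

```text
time: 9.6
position: [0.4252, 0.2422, 0.1773]
tool_rot: [2.212, 2.229, 0.0]
ft_force: [-0.0, 1.1, 0.4]
grip_width: 0.797
grip_force: 0.0
```

>>> step_arm:
  commands:
    - {"travel":[0.025,-0.0045,0.03],"turn":[0,0,0]}
    - {"travel":[0.025,-0.0045,0.06],"turn":[0,0,0]}
    - {"travel":[0.025,-0.0045,0.08],"turn":[0,0,0]}
    - {"travel":[0.025,-0.0045,0.08],"turn":[0,0,0]}

```text
time: 10.0
position: [0.4207, 0.2647, 0.0947]
tool_rot: [-2.212, -2.228, 0.007]
ft_force: [1.0, -0.7, -1.0]
grip_width: 0.796
grip_force: 0.0
```

Run:
```python
from h import *
s,im=snap('wrist','pics/w4.png');np.save('s4.npy',s,allow_pickle=True)
snap('top','pics/t4.png')
print(s['position'],s['tool_rot'],delta([.424,.2665,.02]))
t=cv2.imread('pics/t4.png')[130:200,200:290]
a=cv2.resize(im[:,:,::-1],(512,384));b=cv2.resize(t,(270,210),interpolation=cv2.INTER_CUBIC)
o=np.zeros((384,790,3),np.uint8);o[:,:512]=a;o[:210,515:785]=b;cv2.imwrite('pics/c4.png',o)
```

```text
[0.42073479 0.26469726 0.09469922] [-2.21189152 -2.22809264  0.00732542] [0.00068288 0.00111194 0.07748544]
```

View pics/c4.png

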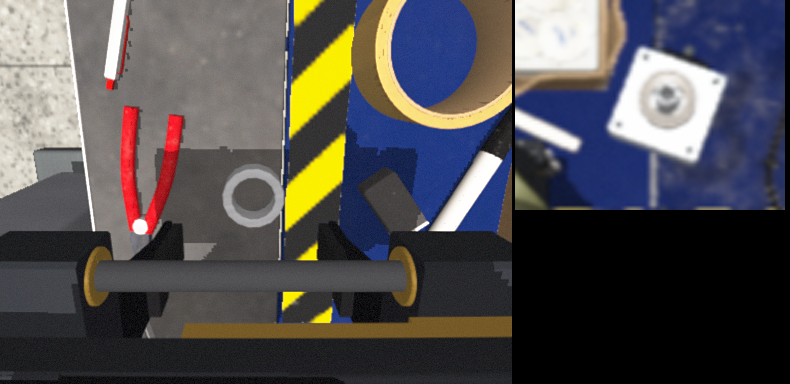

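Wide ring is seated on the gauge in the top view. The wrist view shows the collar at (254,196), with the pliers to the left at (140,226) just reaching the finger's side.

>>> step_arm:
  commands:
    - {"travel":[0,0,0],"turn":[0,0,0]}
    - {"travel":[0,0,0],"turn":[0,0,0]}

```text
time: 10.3
position: [0.4238, 0.2659, 0.0983]
tool_rot: [2.214, 2.227, 0.003]
ft_force: [0.7, 0.3, 0.3]
grip_width: 0.803
grip_force: 0.0
```

Run:
```python
from h import *
s=ctrl.get_state();s4=np.load('s4.npy',allow_pickle=True).item()
R=Ro.from_rotvec(s['tool_rot']);D=Ro.from_matrix(np.array([[0,1,0],[1,0,0],[0,0,-1.]]))
C=atz('wrist',(254,196),.018,s4);print(C,s['position'],(R.inv()*D).as_rotvec(degrees=True),delta([.4235,.2665,.02]))
for p in((140,226),(178,120),(140,250),(170,190)):print(atz('wrist',p,.008,s4))
```

```text
[0.4240379 0.2691334 0.018    ] [0.42378911 0.26589691 0.09833366] [ 0.13337046 -0.0340705   0.32639649] [ 0.00055866 -0.00046814  0.07833313]
[0.33917165 0.24163573 0.008     ]
[0.3716618  0.31992206 0.008     ]
[0.33750923 0.22186122 0.008     ]
[0.36331727 0.26994726 0.008     ]
```

>>> step_arm:
  commands:
    - {"travel":[0.001,0,0.03],"turn":[0,0,0]}
    - {"travel":[0.001,0,0.055],"turn":[0,0,0]}
    - {"travel":[0.001,0,0.07],"turn":[0,0,0]}
    - {"travel":[0.001,0,0.078],"turn":[0,0,0]}
    - {"travel":[0.001,0,0.078],"turn":[0,0,0]}
  gripper: 0.77

```text
time: 10.8
position: [0.4226, 0.2664, 0.0187]
tool_rot: [-2.214, -2.228, 0.001]
ft_force: [0.4, -0.6, 0.1]
grip_width: 0.765
grip_force: 0.0
```

>>> step_arm:
  commands:
    - {"travel":[0,0,0],"turn":[0,0,0]}
    - {"travel":[0,0,0],"turn":[0,0,0]}
    - {"travel":[0,0,0],"turn":[0,0,0]}
    - {"travel":[0,0,0],"turn":[0,0,0]}
    - {"travel":[0,0,0],"turn":[0,0,0]}
  gripper: 0.35
  force: 25

```text
time: 11.3
position: [0.4231, 0.2667, 0.0196]
tool_rot: [2.214, 2.228, 0.001]
ft_force: [-1.2, -0.1, 3.9]
grip_width: 0.493
grip_force: 25.0
```

>>> step_arm:
  commands:
    - {"travel":[0,0,0],"turn":[0,0,0]}
    - {"travel":[0,0,0],"turn":[0,0,0]}
    - {"travel":[0,0,0],"turn":[0,0,0]}

```text
time: 11.6
position: [0.4232, 0.2667, 0.0196]
tool_rot: [2.214, 2.228, 0.001]
ft_force: [-1.0, -0.9, 6.6]
grip_width: 0.488
grip_force: 25.0
```

>>> step_arm:
  commands:
    - {"travel":[0,0,-0.02],"turn":[0,0,0]}
    - {"travel":[0,0,-0.05],"turn":[0,0,0]}
    - {"travel":[0,0,-0.08],"turn":[0,0,0]}
    - {"travel":[0,0,-0.11],"turn":[0,0,0]}
    - {"travel":[0,0,-0.14],"turn":[0,0,0]}

```text
time: 12.1
position: [0.4223, 0.2663, 0.1597]
tool_rot: [-2.214, -2.229, 0.001]
ft_force: [1.1, -0.3, -1.0]
grip_width: 0.49
grip_force: 25.0
```

>>> step_arm:
  commands:
    - {"travel":[-0.035,0.02,0],"turn":[0,0,0]}
    - {"travel":[-0.07,0.05,0],"turn":[0,0,0]}
    - {"travel":[-0.1,0.085,0],"turn":[0,0,0]}
    - {"travel":[-0.125,0.12,0],"turn":[0,0,0]}
    - {"travel":[-0.14,0.155,0],"turn":[0,0,0]}

```text
time: 12.6
position: [0.5799, 0.1239, 0.1582]
tool_rot: [2.218, 2.224, -0.003]
ft_force: [0.3, 0.1, -0.1]
grip_width: 0.491
grip_force: 25.0
```

>>> step_arm:
  commands:
    - {"travel":[0,0.015,0],"turn":[0,0,0]}
    - {"travel":[0,0.015,0],"turn":[0,0,0]}
    - {"travel":[0,0.015,0],"turn":[0,0,0]}

```text
time: 12.9
position: [0.5925, 0.1284, 0.1582]
tool_rot: [-2.212, -2.228, 0.002]
ft_force: [-0.9, 0.3, -1.4]
grip_width: 0.489
grip_force: 25.0
```

Run:
```python
from h import *
s,im=snap('wrist','pics/w5.png');np.save('s5.npy',s,allow_pickle=True)
R=Ro.from_rotvec(s['tool_rot']);D=Ro.from_matrix(np.array([[0,1,0],[1,0,0],[0,0,-1.]]))
print(s['position'],s['ft_force'],s['grip_width'],(R.inv()*D).as_rotvec(degrees=True),delta([.593,.1267,.1]))
for X in ([.593,.1267,.072],[.593,.1267,.03]):print((proj('wrist',np.array(X),s)-[100,150])*2.56)
T=Ro.from_rotvec(s['tool_rot'])
for z in(-.002,.020):print((proj('wrist',s['position']+T.apply([0,0,z]),s)-[100,150])*2.56)
cv2.imwrite('pics/w5b.png',cv2.resize(im[150:,100:400,::-1],(768,599),interpolation=cv2.INTER_CUBIC))
```

```text
[0.59252827 0.12837504 0.15820799] [-0.85817135  0.34010235 -1.42374364] 0.48927706522653436 [-0.12620566 -0.03378156  0.41569797] [-0.00199359  0.00087263  0.05852313]
[383.06604773 128.71208014]
[383.5295452   88.83245352]
[378.89081131 268.77879478]
[379.52292287 219.7812754 ]
```

View pics/w5b.png

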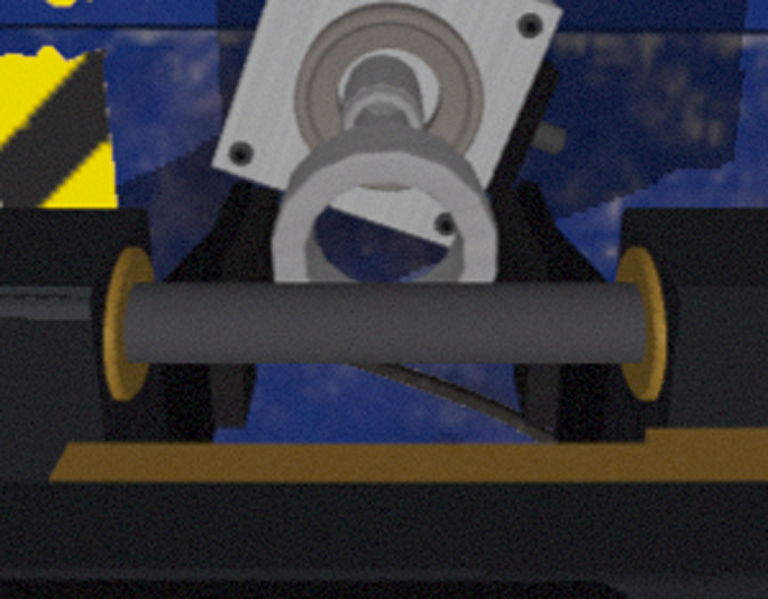

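Run:
```python
from h import *
t=np.linspace(0,6.283,181)
for f,r,h,zz in(('s5.npy',.0225,.018,.0196),('s3.npy',.030,.015,.0172)):
    s=np.load(f,allow_pickle=True).item();T=Ro.from_rotvec(s['tool_rot'])
    for lab,hh in(('top',h),('bot',0)):
        for dx in(0,.002,.004):
            q=np.array([(proj('wrist',s['position']+T.apply([dx+r*np.cos(a),r*np.sin(a),zz-hh]),s)-[100,150])*2.56 for a in t])
            print(f,lab,dx,'toprow',q[:,1].min().round(1),'x',q[:,0].min().round(1),q[:,0].max().round(1))
```

```text
s5.npy top 0 toprow 148.2 x 260.6 497.4
s5.npy top 0.002 toprow 137.8 x 260.2 497.8
s5.npy top 0.004 toprow 127.4 x 259.7 498.2
s5.npy bot 0 toprow 118.4 x 272.3 486.8
s5.npy bot 0.002 toprow 108.9 x 271.9 487.1
s5.npy bot 0.004 toprow 99.4 x 271.6 487.4
s3.npy top 0 toprow 108.0 x 221.6 536.4
s3.npy top 0.002 toprow 97.4 x 221.1 537.0
s3.npy top 0.004 toprow 86.7 x 220.5 537.5
s3.npy bot 0 toprow 85.9 x 234.6 524.3
s3.npy bot 0.002 toprow 76.1 x 234.2 524.7
s3.npy bot 0.004 toprow 66.2 x 233.7 525.2
```

The collar is level in the grip and its image is centred at crop x≈385. The seated wide ring sits about 2 mm to +x of the post, so I aim the collar about 1.5 mm further to −x.

>>> step_arm:
  commands:
    - {"travel":[-0.002,-0.0005,0.02],"turn":[0,0,0]}
    - {"travel":[-0.002,-0.0005,0.04],"turn":[0,0,0]}
    - {"travel":[-0.002,-0.0005,0.055],"turn":[0,0,0]}
    - {"travel":[-0.002,-0.0005,0.06],"turn":[0,0,0]}
    - {"travel":[-0.002,-0.0005,0.06],"turn":[0,0,0]}

```text
time: 13.45
position: [0.5923, 0.1259, 0.0985]
tool_rot: [-2.213, -2.229, 0.002]
ft_force: [0.7, 0.1, -0.7]
grip_width: 0.49
grip_force: 25.0
```

>>> step_arm:
  commands:
    - {"travel":[0,0,0.004],"turn":[0,0,0]}
    - {"travel":[0,0,0.008],"turn":[0,0,0]}
    - {"travel":[0,0,0.012],"turn":[0,0,0]}
    - {"travel":[0,0,0.014],"turn":[0,0,0]}

```text
time: 13.85
position: [0.5931, 0.1255, 0.0847]
tool_rot: [-2.215, -2.228, 0.0]
ft_force: [-0.5, -0.3, -0.9]
grip_width: 0.492
grip_force: 25.0
```

>>> step_arm:
  commands:
    - {"travel":[0.0005,-0.001,0.005],"turn":[0,0,0]}
    - {"travel":[0.0005,-0.001,0.011],"turn":[0,0,0]}
    - {"travel":[0.0005,-0.001,0.016],"turn":[0,0,0]}
    - {"travel":[0.0005,-0.001,0.018],"turn":[0,0,0]}
    - {"travel":[0.0005,-0.001,0.018],"turn":[0,0,0]}

```text
time: 14.35
position: [0.5919, 0.1261, 0.0665]
tool_rot: [-2.214, -2.228, 0.001]
ft_force: [-0.5, 0.8, -0.8]
grip_width: 0.491
grip_force: 25.0
```

>>> step_arm:
  commands:
    - {"travel":[0,0,0.001],"turn":[0,0,0]}
    - {"travel":[0,0,0.002],"turn":[0,0,0]}
    - {"travel":[0,0,0.002],"turn":[0,0,0]}

```text
time: 14.65
position: [0.5922, 0.1261, 0.0651]
tool_rot: [2.214, 2.228, -0.0]
ft_force: [0.3, 0.4, -0.4]
grip_width: 0.488
grip_force: 25.0
```

>>> step_arm:
  commands:
    - {"travel":[0,0,0.001],"turn":[0,0,0]}
    - {"travel":[0,0,0.001],"turn":[0,0,0]}

```text
time: 14.85
position: [0.5923, 0.1261, 0.0641]
tool_rot: [2.214, 2.228, 0.0]
ft_force: [0.1, 0.4, 0.5]
grip_width: 0.494
grip_force: 25.0
```

>>> step_arm:
  commands:
    - {"travel":[0,0,0],"turn":[0,0,0]}
    - {"travel":[0,0,0],"turn":[0,0,0]}
    - {"travel":[0,0,0],"turn":[0,0,0]}
    - {"travel":[0,0,0],"turn":[0,0,0]}
  gripper: 0.75

```text
time: 15.25
position: [0.5922, 0.1262, 0.0641]
tool_rot: [2.214, 2.228, 0.0]
ft_force: [0.7, 0.4, 0.7]
grip_width: 0.723
grip_force: 0.0
```

>>> step_arm:
  commands:
    - {"travel":[0,0,-0.02],"turn":[0,0,0]}
    - {"travel":[0,0,-0.05],"turn":[0,0,0]}
    - {"travel":[0,0,-0.09],"turn":[0,0,0]}
    - {"travel":[0,0,-0.14],"turn":[0,0,0]}
    - {"travel":[0,0,-0.18],"turn":[0,0,0]}

```text
time: 15.75
position: [0.5924, 0.1264, 0.2468]
tool_rot: [2.213, 2.228, 0.002]
ft_force: [0.6, 0.7, 0.8]
grip_width: 0.748
grip_force: 0.0
```

>>> step_arm:
  commands:
    - {"travel":[-0.04,0,-0.01],"turn":[0,0,0]}
    - {"travel":[-0.08,0,-0.02],"turn":[0,0,0]}
    - {"travel":[-0.11,0,-0.02],"turn":[0,0,0]}
    - {"travel":[-0.11,0,-0.02],"turn":[0,0,0]}
    - {"travel":[-0.11,0,-0.02],"turn":[0,0,0]}

```text
time: 16.25
position: [0.5928, 0.0155, 0.264]
tool_rot: [-2.216, -2.226, -0.0]
ft_force: [0.4, 1.4, -0.0]
grip_width: 0.748
grip_force: 0.0
```

Run:
```python
from h import *
s,im=snap('wrist','pics/w6.png');np.save('s6.npy',s,allow_pickle=True)
print(s['position'],s['tool_rot'],s['joint_positions'])
k=1.5625
print('disc hub',tri([ray('top',np.array((597,85))/k),ray('side',np.array((362,178))/k)]))
print('disc front edge z.15',atz('top',np.array((600,195))/k,.13))
print('box near corner',tri([ray('top',np.array((362,245))/k),ray('side',np.array((350,335))/k)]))
for X in([.5925,.1267,.072],[.606,-.2035,.174]):print(proj('wrist',np.array(X),s))
cv2.imwrite('pics/w6b.png',cv2.resize(im[:,:,::-1],(800,600)))
```

```text
[0.59277376 0.01552616 0.26396407] [-2.21636299e+00 -2.22606549e+00 -1.49073352e-04] [ 0.54188108  0.25886799 -0.73190299  1.53770806  0.17381893  1.41187656
 -0.19663896]
disc hub (array([ 0.85996728, -0.23064665,  0.18796619]), [np.float64(0.0016500433077540997), np.float64(0.001650043307754289)])
disc front edge z.15 [ 0.68249337 -0.24467222  0.13      ]
box near corner (array([0.61014188, 0.1823666 , 0.06281165]), [np.float64(0.003663599624774813), np.float64(0.003663599624774878)])
[249.33547443  50.27637106]
[262.33721708 423.32962184]
```

View pics/w6b.png

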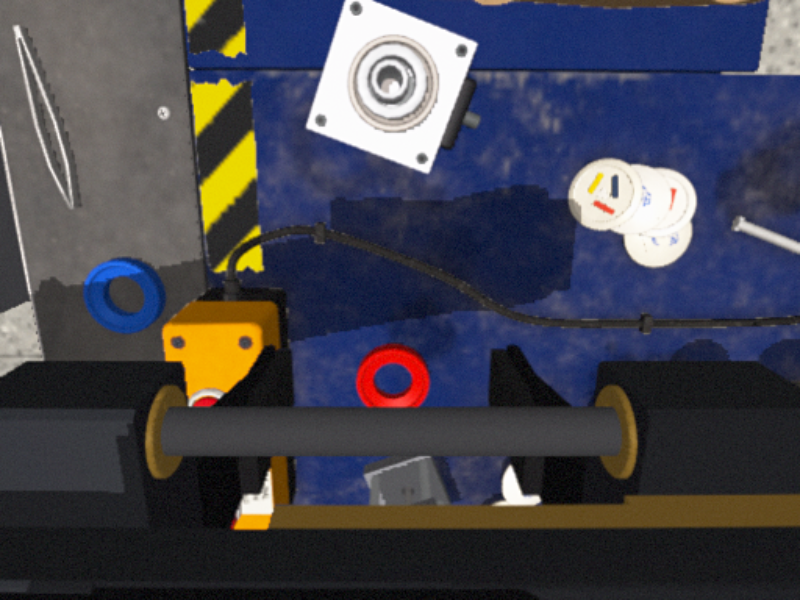

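Both rings are nested concentrically on the post: mouth at (390,84), collar flat on the wide ring. Next I turn to close along y, since the disc edge at x≈0.68 and z≈0.19 is close, and move to view the driver.

>>> step_arm:
  commands:
    - {"travel":[-0.04,0.015,0],"turn":[0,0,-8]}
    - {"travel":[-0.08,0.03,0],"turn":[0,0,-16]}
    - {"travel":[-0.12,0.045,0],"turn":[0,0,-24]}
    - {"travel":[-0.155,0.06,0],"turn":[0,0,-32]}
    - {"travel":[-0.185,0.077,0],"turn":[0,0,-40]}

```text
time: 16.8
position: [0.6717, -0.1686, 0.2639]
tool_rot: [-1.309, -2.856, -0.0]
ft_force: [0.4, 0.1, 0.5]
grip_width: 0.75
grip_force: 0.0
```

>>> step_arm:
  commands:
    - {"travel":[0,0,0],"turn":[0,0,-8]}
    - {"travel":[0,0,0],"turn":[0,0,-16]}
    - {"travel":[0,0,0],"turn":[0,0,-24]}
    - {"travel":[0,0,0],"turn":[0,0,-32]}
    - {"travel":[0,0,0],"turn":[0,0,-40]}

```text
time: 17.3
position: [0.6715, -0.1657, 0.264]
tool_rot: [0.25, 3.132, 0.002]
ft_force: [-0.9, 0.4, -0.8]
grip_width: 0.746
grip_force: 0.0
```

>>> step_arm:
  commands:
    - {"travel":[0,0,0],"turn":[0,0,-5]}
    - {"travel":[0,0,0],"turn":[0,0,-10]}
    - {"travel":[0,0,0],"turn":[0,0,-10]}
    - {"travel":[0,0,0],"turn":[0,0,-10]}

```text
time: 17.7
position: [0.6713, -0.1667, 0.264]
tool_rot: [-0.01, 3.142, 0.001]
ft_force: [-1.5, 0.3, -0.3]
grip_width: 0.749
grip_force: 0.0
```

```bash
cat >> h.py <<'E'
def red(im,thr=120):
    b=im.astype(int);m=((b[:,:,0]>90)&(b[:,:,1]<70)&(b[:,:,2]<80)).astype(np.uint8)
    n,l,st,c=cv2.connectedComponentsWithStats(m);return [(st[i],c[i].round(1)) for i in range(1,n) if st[i][4]>thr]
E
python3 - <<'E'
from h import *
s,im=snap('wrist','pics/w7.png');np.save('s7.npy',s,allow_pickle=True)
print(s['position'],s['tool_rot'],s['joint_positions'])
for z in(.174,.088):print(proj('wrist',np.array([.606,-.2035,z]),s))
for r in red(im):print(r)
E
```

```text
[ 0.67129934 -0.16673332  0.26397507] [-9.92794535e-03  3.14156273e+00  1.39793435e-03] [ 0.78718097  0.54201947 -0.88917726  1.26636493  0.41190245  1.51742644
  1.52844551]
[196.02432439 103.22440473]
[210.1394014   99.63324049]
(array([ 282,   65,   54,   51, 1271], dtype=int32), array([309.4,  89.5]))
(array([ 181,   90,   40,   35, 1017], dtype=int32), array([200.4, 106.2]))
```

>>> step_arm:
  commands:
    - {"travel":[0,0.03,0],"turn":[0,0,0]}
    - {"travel":[0,0.06,0],"turn":[0,0,0]}
    - {"travel":[0,0.07,0],"turn":[0,0,0]}
    - {"travel":[0,0.07,0],"turn":[0,0,0]}
    - {"travel":[0,0.07,0],"turn":[0,0,0]}

```text
time: 18.25
position: [0.6707, -0.1, 0.264]
tool_rot: [-0.007, 3.142, -0.003]
ft_force: [0.2, -0.9, -0.4]
grip_width: 0.75
grip_force: 0.0
```

Run:
```python
from h import *
s,im=snap('wrist','pics/w8.png');np.save('s8.npy',s,allow_pickle=True)
print(s['position'],s['tool_rot'])
for z in(.174,.088):print(proj('wrist',np.array([.606,-.2035,z]),s))
for r in red(im):print(r)
im7=cv2.imread('pics/w7.png')
cv2.imwrite('pics/c8.png',cv2.resize(np.hstack([im7[:300],im[:300,:,::-1]]),(800,234)) if 0 else np.hstack([cv2.resize(im7,(400,300)),cv2.resize(im[:,:,::-1],(400,300))]))
```

```text
[ 0.67070078 -0.10000089  0.26403664] [-7.36104909e-03  3.14151970e+00 -2.64110745e-03]
[ 99.10218149 103.94155467]
[138.74296672 100.12445554]
(array([ 224,   61,   53,   56, 1550], dtype=int32), array([247.7,  88.8]))
(array([  86,   91,   62,   35, 1617], dtype=int32), array([115.2, 106.4]))
```

Run:
```python
from h import *
s7,s8=[np.load(f's{i}.npy',allow_pickle=True).item() for i in(7,8)]
A=('wrist',(197.6,107.5),s7);B=('wrist',(102.6,108),s8)
print(tri([ray(*A),ray(*B)]));print([atz(n,p,.174,s) for n,p,s in(A,B)])
m=ctrl.camera_model('wrist')
for s,f in((s7,'pics/w7.png'),(s8,'pics/w8.png')):
    im=cv2.imread(f)[:,:,::-1].astype(int);mk=(im[:,:,0]>90)&(im[:,:,1]<70)&(im[:,:,2]<80)
    x0=181 if s is s7 else 86
    for c in range(x0,x0+66,4):
        r=np.where(mk[60:140,c])[0]
        print(c,(r.min()+60,r.max()+60) if len(r) else None,end=' ')
    print()
# bore from view6: enlarge numerically
```

```text
(array([ 0.60899061, -0.20313218,  0.16991441]), [np.float64(6.0591960392197846e-05), np.float64(6.0591960392163924e-05)])
[array([ 0.60884538, -0.20252202,  0.174     ]), array([ 0.60871592, -0.20138986,  0.174     ])]
181 (np.int64(106), np.int64(107)) 185 (np.int64(96), np.int64(117)) 189 (np.int64(94), np.int64(120)) 193 (np.int64(92), np.int64(122)) 197 (np.int64(90), np.int64(124)) 201 (np.int64(91), np.int64(123)) 205 (np.int64(91), np.int64(121)) 209 (np.int64(91), np.int64(119)) 213 (np.int64(93), np.int64(115)) 217 (np.int64(95), np.int64(113)) 221 None 225 None 229 None 233 None 237 None 241 None 245 None 
86 (np.int64(105), np.int64(109)) 90 (np.int64(96), np.int64(117)) 94 (np.int64(94), np.int64(120)) 98 (np.int64(93), np.int64(122)) 102 (np.int64(91), np.int64(124)) 106 (np.int64(91), np.int64(125)) 110 (np.int64(91), np.int64(124)) 114 (np.int64(92), np.int64(123)) 118 (np.int64(94), np.int64(121)) 122 (np.int64(93), np.int64(119)) 126 (np.int64(92), np.int64(118)) 130 (np.int64(92), np.int64(118)) 134 (np.int64(92), np.int64(117)) 138 (np.int64(94), np.int64(116)) 142 (np.int64(95), np.int64(114)) 146 (np.int64(100), np.int64(109)) 150 None
```

>>> step_arm:
  commands:
    - {"travel":[0.02,-0.03,0],"turn":[0,0,0]}
    - {"travel":[0.04,-0.07,0],"turn":[0,0,0]}
    - {"travel":[0.062,-0.103,0],"turn":[0,0,0]}
    - {"travel":[0.062,-0.103,0.02],"turn":[0,0,0]}
    - {"travel":[0.062,-0.103,0.04],"turn":[0,0,0]}

```text
time: 18.8
position: [0.6083, -0.2069, 0.224]
tool_rot: [0.002, 3.141, -0.003]
ft_force: [-0.2, 0.4, -0.4]
grip_width: 0.749
grip_force: 0.0
```

>>> step_arm:
  commands:
    - {"travel":[0,0,0],"turn":[0,0,0]}
    - {"travel":[0,0,0],"turn":[0,0,0]}

```text
time: 19.0
position: [0.609, -0.2031, 0.2241]
tool_rot: [0.007, -3.141, 0.0]
ft_force: [-0.0, -0.4, -0.4]
grip_width: 0.754
grip_force: 0.0
```

Run:
```python
from h import *
s=ctrl.get_state();R=Ro.from_rotvec(s['tool_rot']);D=Ro.from_matrix(np.diag([-1,1,-1.]))
print(s['position'],(R.inv()*D).as_rotvec(degrees=True),delta([.609,-.2033,.135]))
```

```text
[ 0.6089677  -0.20313176  0.22414788] [-0.0042641  -0.0241441   0.24925975] [-6.91505693e-05 -1.61827821e-04  8.91478703e-02]
```

Aligned and level, so I descend and grip.

>>> step_arm:
  commands:
    - {"travel":[0,0,0.03],"turn":[0,0,0]}
    - {"travel":[0,0,0.055],"turn":[0,0,0]}
    - {"travel":[0,0,0.075],"turn":[0,0,0]}
    - {"travel":[0,0,0.089],"turn":[0,0,0]}
    - {"travel":[0,0,0.089],"turn":[0,0,0]}

```text
time: 19.5
position: [0.6086, -0.2018, 0.1339]
tool_rot: [0.01, -3.14, -0.001]
ft_force: [0.9, -0.2, -0.1]
grip_width: 0.75
grip_force: 0.0
```

>>> step_arm:
  commands:
    - {"travel":[0,0,0],"turn":[0,0,0]}
    - {"travel":[0,0,0],"turn":[0,0,0]}
    - {"travel":[0,0,0],"turn":[0,0,0]}
    - {"travel":[0,0,0],"turn":[0,0,0]}
    - {"travel":[0,0,0],"turn":[0,0,0]}
  gripper: 0.1
  force: 45

```text
time: 20.0
position: [0.6094, -0.2019, 0.1355]
tool_rot: [-0.01, 3.141, -0.001]
ft_force: [-0.5, 0.4, 0.4]
grip_width: 0.38
grip_force: 0.0
```

>>> step_arm:
  commands:
    - {"travel":[0,0,0],"turn":[0,0,0]}
    - {"travel":[0,0,0],"turn":[0,0,0]}
    - {"travel":[0,0,0],"turn":[0,0,0]}
    - {"travel":[0,0,0],"turn":[0,0,0]}

```text
time: 20.4
position: [0.6092, -0.2026, 0.1352]
tool_rot: [-0.009, 3.141, -0.002]
ft_force: [-0.3, -2.4, 1.2]
grip_width: 0.265
grip_force: 45.0
```

>>> step_arm:
  commands:
    - {"travel":[0,0,-0.015],"turn":[0,0,0]}
    - {"travel":[0,0,-0.035],"turn":[0,0,0]}
    - {"travel":[0,0,-0.06],"turn":[0,0,0]}
    - {"travel":[0,0,-0.09],"turn":[0,0,0]}
    - {"travel":[0,0,-0.12],"turn":[0,0,0]}

```text
time: 20.9
position: [0.6089, -0.2004, 0.2569]
tool_rot: [0.011, -3.141, -0.003]
ft_force: [0.3, -0.0, -0.7]
grip_width: 0.27
grip_force: 45.0
```

>>> step_arm:
  commands:
    - {"travel":[0.003,0.025,0],"turn":[0,0,0]}
    - {"travel":[0.006,0.055,0],"turn":[0,0,0]}
    - {"travel":[0.01,0.09,0],"turn":[0,0,0]}
    - {"travel":[0.014,0.125,0],"turn":[0,0,0]}
    - {"travel":[0.017,0.16,0],"turn":[0,0,0]}

```text
time: 21.4
position: [0.5905, -0.0391, 0.256]
tool_rot: [0.012, -3.141, -0.002]
ft_force: [0.6, 0.6, 0.0]
grip_width: 0.27
grip_force: 45.0
```

>>> step_arm:
  commands:
    - {"travel":[0,0.015,0],"turn":[0,0,8]}
    - {"travel":[0,0.03,0],"turn":[0,0,16]}
    - {"travel":[0,0.045,0],"turn":[0,0,24]}
    - {"travel":[0,0.06,0],"turn":[0,0,32]}
    - {"travel":[0,0.07,0],"turn":[0,0,40]}

```text
time: 21.9
position: [0.59, 0.0311, 0.256]
tool_rot: [-1.069, -2.953, -0.002]
ft_force: [-0.9, -0.1, -0.2]
grip_width: 0.264
grip_force: 45.0
```

>>> step_arm:
  commands:
    - {"travel":[0,0,0],"turn":[0,0,8]}
    - {"travel":[0,0,0],"turn":[0,0,16]}
    - {"travel":[0,0,0],"turn":[0,0,24]}
    - {"travel":[0,0,0],"turn":[0,0,32]}
    - {"travel":[0,0,0],"turn":[0,0,40]}

```text
time: 22.4
position: [0.5902, 0.0297, 0.2559]
tool_rot: [-2.016, -2.408, -0.001]
ft_force: [-0.2, -0.2, -0.3]
grip_width: 0.269
grip_force: 45.0
```

>>> step_arm:
  commands:
    - {"travel":[0,0,0],"turn":[0,0,5]}
    - {"travel":[0,0,0],"turn":[0,0,10]}
    - {"travel":[0,0,0],"turn":[0,0,10]}
    - {"travel":[0,0,0],"turn":[0,0,10]}

```text
time: 22.8
position: [0.5905, 0.0291, 0.2556]
tool_rot: [-2.211, -2.231, -0.001]
ft_force: [-1.0, 0.7, 0.1]
grip_width: 0.269
grip_force: 45.0
```

Run:
```python
from h import *
s=ctrl.get_state();R=Ro.from_rotvec(s['tool_rot']);D=Ro.from_matrix(np.array([[0,1,0],[1,0,0],[0,0,-1.]]))
print(s['position'],s['ft_force'],s['grip_width'],s['joint_positions'],(R.inv()*D).as_rotvec(degrees=True),delta([.5918,.1265,s['position'][2]]))
```

```text
[0.5904934  0.0290754  0.25557871] [-0.99997355  0.66813601  0.11956529] 0.2689326551564029 [ 0.55045783  0.26619156 -0.76951065  1.55399594  0.18633747  1.39713944
 -0.22435257] [-0.00296123 -0.03254571  0.53555374] [9.74081107e-02 2.21717969e-03 5.52447284e-05]
```

>>> step_arm:
  commands:
    - {"travel":[0.03,0.001,0],"turn":[0,0,0]}
    - {"travel":[0.06,0.0015,0],"turn":[0,0,0]}
    - {"travel":[0.085,0.002,0],"turn":[0,0,0]}
    - {"travel":[0.0975,0.002,0],"turn":[0,0,0]}
    - {"travel":[0.0975,0.002,0.02],"turn":[0,0,0]}

```text
time: 23.3
position: [0.5931, 0.1294, 0.2378]
tool_rot: [2.207, 2.233, 0.008]
ft_force: [0.5, 0.4, -0.1]
grip_width: 0.266
grip_force: 45.0
```

>>> step_arm:
  commands:
    - {"travel":[0,0,0.015],"turn":[0,0,0]}
    - {"travel":[0,0,0.015],"turn":[0,0,0]}
    - {"travel":[0,0,0.015],"turn":[0,0,0]}

```text
time: 23.6
position: [0.5921, 0.1245, 0.2197]
tool_rot: [-2.215, -2.227, 0.002]
ft_force: [-0.7, 0.5, 0.0]
grip_width: 0.263
grip_force: 45.0
```

Run:
```python
from h import *
s,im=snap('wrist','pics/w9.png');np.save('s9.npy',s,allow_pickle=True);snap('side','pics/sd9.png')
R=Ro.from_rotvec(s['tool_rot'])
print(s['position'],s['ft_force'],delta([.5918,.1265,.15]))
tip=s['position']+R.apply([0,0,.1292]);print(tip)
x0,y0=190,60;m=np.array([.592,.1265,.072])
print('pred wrist tip',(proj('wrist',tip,s)-[x0,y0])*3.3,'mouth',(proj('wrist',m,s)-[x0,y0])*3.3)
a=cv2.resize(im[y0:y0+180,x0:x0+120,::-1],(396,594),interpolation=cv2.INTER_CUBIC)
c=proj('side',m);cx,cy=int(c[0])-30,int(c[1])-55;print('side mouth pred',(c-[cx,cy])*6.6,'tip',(proj('side',tip)-[cx,cy])*6.6)
b=cv2.resize(cv2.imread('pics/sd9.png')[cy:cy+90,cx:cx+60],(396,594),interpolation=cv2.INTER_CUBIC)
cv2.imwrite('pics/c9.png',np.hstack([a,b]))
```

```text
[0.59214626 0.12449886 0.21968499] [-0.70525795  0.54882006  0.01494737] [ 0.00138168 -0.00092057  0.07073526]
[0.59200167 0.12444569 0.09048508]
pred wrist tip [194.50506094 403.89024132] mouth [194.83865257 378.65971191]
side mouth pred [203.87243046 366.37503662] tip [204.36221192 332.83000202]
```

View pics/c9.png

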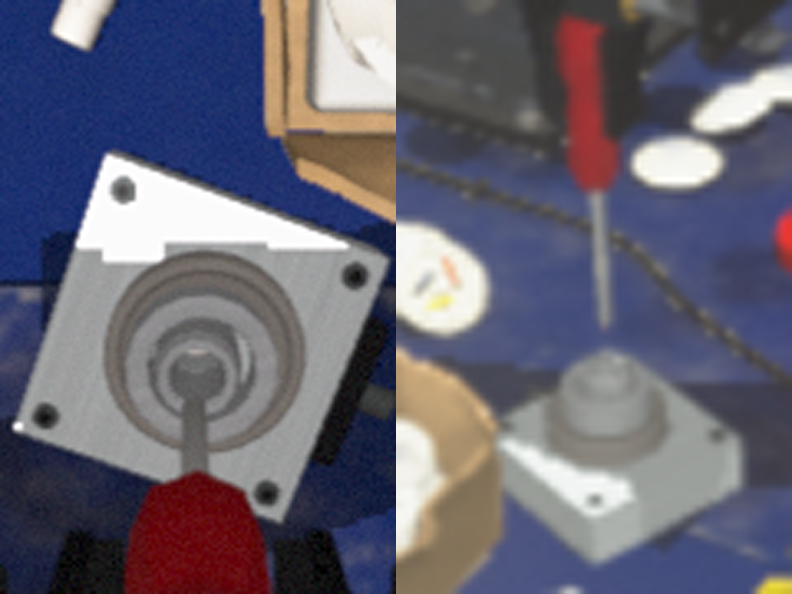

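The mouth is at (198,375) in the left crop and the tip at about (196,397), so they line up laterally to within 1 mm and about +1 mm is needed along tool x. Both rings look seated. Inserting.

>>> step_arm:
  commands:
    - {"travel":[0.001,0,0.01],"turn":[0,0,0]}
    - {"travel":[0.001,0,0.018],"turn":[0,0,0]}
    - {"travel":[0.001,0,0.024],"turn":[0,0,0]}
    - {"travel":[0.001,0,0.03],"turn":[0,0,0]}
    - {"travel":[0.001,0,0.03],"turn":[0,0,0]}

```text
time: 24.2
position: [0.5915, 0.1264, 0.1888]
tool_rot: [-2.214, -2.228, 0.003]
ft_force: [0.1, -0.4, -0.3]
grip_width: 0.266
grip_force: 45.0
```

Inside the bore (tip ≈0.060) with no contact. Continuing down.

>>> step_arm:
  commands:
    - {"travel":[0,0,0.01],"turn":[0,0,0]}
    - {"travel":[0,0,0.02],"turn":[0,0,0]}
    - {"travel":[0,0,0.03],"turn":[0,0,0]}
    - {"travel":[0,0,0.038],"turn":[0,0,0]}
    - {"travel":[0,0,0.038],"turn":[0,0,0]}

```text
time: 24.7
position: [0.5912, 0.1263, 0.1502]
tool_rot: [-2.213, -2.227, 0.004]
ft_force: [-0.1, -0.3, 0.2]
grip_width: 0.265
grip_force: 45.0
```

>>> step_arm:
  commands:
    - {"travel":[0,0,0.004],"turn":[0,0,0]}
    - {"travel":[0,0,0.008],"turn":[0,0,0]}
    - {"travel":[0,0,0.012],"turn":[0,0,0]}
    - {"travel":[0,0,0.012],"turn":[0,0,0]}

```text
time: 25.1
position: [0.5924, 0.1267, 0.1401]
tool_rot: [2.214, 2.228, 0.001]
ft_force: [-0.3, -0.2, 1.7]
grip_width: 0.27
grip_force: 45.0
```

>>> step_arm:
  commands:
    - {"travel":[0,0,0.002],"turn":[0,0,0]}
    - {"travel":[0,0,0.004],"turn":[0,0,0]}
    - {"travel":[0,0,0.0045],"turn":[0,0,0]}
    - {"travel":[0,0,0.0045],"turn":[0,0,0]}

```text
time: 25.5
position: [0.5925, 0.1267, 0.136]
tool_rot: [2.214, 2.228, 0.001]
ft_force: [0.0, -0.5, 4.8]
grip_width: 0.269
grip_force: 45.0
```

>>> step_arm:
  commands:
    - {"travel":[0,0,0.001],"turn":[0,0,0]}
    - {"travel":[0,0,0.002],"turn":[0,0,0]}
    - {"travel":[0,0,0.002],"turn":[0,0,0]}
    - {"travel":[0,0,0.002],"turn":[0,0,0]}

```text
time: 25.9
position: [0.5927, 0.127, 0.135]
tool_rot: [2.214, 2.228, 0.002]
ft_force: [-1.1, 0.2, 9.4]
grip_width: 0.269
grip_force: 45.0
```

>>> step_arm:
  commands:
    - {"travel":[0,0,0.001],"turn":[0,0,0]}
    - {"travel":[0,0,0.001],"turn":[0,0,0]}
    - {"travel":[0,0,0.001],"turn":[0,0,0]}
    - {"travel":[0,0,0.001],"turn":[0,0,0]}
    - {"travel":[0,0,0.001],"turn":[0,0,0]}

```text
time: 26.4
position: [0.593, 0.1271, 0.1347]
tool_rot: [2.213, 2.227, 0.002]
ft_force: [-2.3, -0.8, 13.6]
grip_width: 0.266
grip_force: 45.0
```

>>> step_arm:
  commands:
    - {"travel":[0,0,0],"turn":[0,0,0]}
    - {"travel":[0,0,0],"turn":[0,0,0]}
    - {"travel":[0,0,0],"turn":[0,0,0]}
    - {"travel":[0,0,0],"turn":[0,0,0]}
    - {"travel":[0,0,0],"turn":[0,0,0]}

```text
time: 26.9
position: [0.593, 0.1271, 0.1347]
tool_rot: [2.213, 2.227, 0.002]
ft_force: [-2.6, -0.4, 13.4]
grip_width: 0.271
grip_force: 45.0
```

The button is bottomed: 13 N steady, against the spring's 5.4 N. Handing in.

```bash
python3 -c "
from bench import ctrl
print(ctrl.close_job())"
```

```text
the job is handed in; nothing more can be done
None
```

I handed the job in at about 27 s: both rings looked seated on the post in the pictures, and the gripped screwdriver holds the button down at a steady 13 N (the spring's bottom force is 5.4 N); no verdict came back.

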